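# Shut the parts chest and fold its hasp over the staple

### The arm

A 6-joint arm with a two-finger parallel gripper is mounted at the origin on the work surface. World frame = base frame: x ahead of the robot, y to its left, z up, the work surface at z = 0. Lengths are in mm, angles in degrees, forces in N, time in s.
With the tool pointing down it reaches from about 300 to 850 mm from the base axis. Payload 4.2 kg.
Tool frame: the origin (TCP) lies on the centre line of the jaws, within the pads' length; the fingertips stand 14 mm ahead of it and the grasp point (between the pads) lies 5 mm behind it (env.finger_overhang is the z of the fingertips in the tool frame, in mm); z points along the fingers, y is the line along which they close (so a half turn about z gives the same grasp; the last joint's range is limited). The gripper opens to 91 mm and grips with 3 to 60 N. Pads are 32 mm wide; open, the fingers measure 118 mm over their backs; the gripper's body (76 mm by 178 mm) begins 60 mm behind the grasp point.
Start: joints at [-72.25, 18.312, 89.639, -0, 72.044, -1.146], TCP at [186.219, -544.026, 227.976] pointing down, gripper open.
Joint ranges: [-177.97, 177.97], [-48.28, 115.42], [12.27, 149.76], [-77.06, 257.06], [2.81, 150.46], [-146.56, 146.56]. Speed limits (degrees/s): [147.25, 147.25, 180, 180, 180, 180].

### API

Orientations are given as [roll, pitch, yaw] about the fixed x, y, z axes, in that order (R = Rz(yaw) Ry(pitch) Rx(roll)).
In Python, from workcell import sensors, viewer, env gives the robot as it stands. The module is installed in compiled form; this text tells all that it offers.
- The arm moves only by the tool step_arm, never from a script. Its argument "plan" is one flat list of numbers, 6 for each row, row after row: the shift along the tool's x, y, z in cm, then the turn, a rotation vector about the tool's x, y, z in rad. In form: [x, y, z, wx, wy, wz, x, y, z, wx, wy, wz, ...]. A call has 1 to 5 rows; each row shifts and turns the commanded pose from where the row before left it, along the tool's axes as they then stand; what a row does not reach is not made up. A row lasts 1/12 s, in which the tool goes at most 41.7 mm and 7.16 degrees, less where a joint would pass 70% of its speed; a pose out of reach is approached as far as the arm can. A call is refused whole if a number of a shift passes 4.17 or a number of a turn 0.125, either way. A call with a gripper value outside its range is refused whole. "hand" is the finger opening in cm, from 0 to 9.12, set as the call begins (left out, the last holds). The fingers move at their own pace and stop on an object; "newtons" is the grip in N (left out, the last holds). Time passes only in rows, so rows that do not move let the fingers close. It gives the time, the measured TCP pose, the force, the opening and the grip force at its end, in the units of the state.
- sensors.state(): the state, without advancing time (a new reading comes with each control period).
- viewer.grab_frame(name): name is "scene" or "side" or "wrist"; returns a dict with "img" (480x640x3 uint8, red, green, blue), "fx", "fy", "cx", "cy" (pixels), "position" and "attitude" of the camera in the world. Camera axes: x right, y down, z forward; pixel columns grow to the right and rows downward; lengths in mm; the calibration is good to about 2 mm. A picture is of the moment at which its call begins. There is no depth.
- env.job_done(): hands the job in; it is judged then, once.
Trained networks look in a picture, given as the dict that the camera call returned (one of the last four; its "shot" number tells which), for a name from the list of things; names that differ only in an ending like _2 or _b are one class to them, and where a whole thing is asked for, a point or a joint stands for the part that bears it (a point fixed in the world has none). Each returns a list of dicts, best first, with "score" (0 to 1); they miss things now and then, are a little off and sometimes report something else, mostly with a low value. They report only what shows in the picture. A call takes as long as a camera call.
- viewer.boxes_of(name, picture): "location" ([column, row] in pixels, amid what is visible of it).
- viewer.pinpoint(name, picture): "location" ([column, row] in pixels: a listed point, or the origin of a listed thing).
The state is a dict: "time_s": time; "qpos": joint angles; "qvel": joint speeds; "effort": joint torques, N m; "ee_pos": TCP position; "ee_rot": TCP orientation; "force": force on the tool from outside, world axes, zero at the start; "torque": the same for the moment, N m; "gripper_width": finger opening in mm; "gripper_force": force on a finger pad.
Only numpy, scipy, OpenCV 4.12 (cv2) and the standard library are available. Lean on these libraries where they do the work, as an engineer would, in place of code of your own. Each camera call takes 0.05 s, during which the arm holds its last target. There are 200 camera calls.

### The job

The brace workshop's parts chest has been left open. Shut its lid fully, and only then fold the steel hasp over so that it lies flat on the lid with the lid's staple standing through its slot. Leave the other things on the bench where they are.

Things in the scene. Friction and masses are not known exactly. Their poses are not given: they have to be found in the camera images.
- chest: Grey sheet-metal parts chest fixed to the bench, 220 mm (its x) by 240 mm (its y), 90 mm high; origin at the centre of its underside, z up. Its top is in two parts: on the -y side a fixed deck (chest y -120 to -50 mm, top at z = 90 mm) that carries the hasp; over the rest (y -50 to +116 mm) a lid hinged along the +y rim. The parts inside need nothing.
- lid (a joint): Opening angle of the lid, rad: 0 = shut, flat; grows as the free edge rises; 1.57 = upright; beyond, it leans out to chest +y; stop at 2.0. Aluminium sheet 220 mm (along chest x) by 166 mm (hinge to free edge), 4 mm thick, 0.45 kg, no handle. The hinge is stiff and holds it at any angle; closing it takes up to 8 N near the free edge. No spring-back.
- lid_hinge (a point): Middle of the lid's hinge line, at chest (0, +116, 90) mm; the line runs along chest x. The lid extends from here towards chest -y when shut, its underside level with this line, its upper face 4 mm above.
- lid_edge (a point): Middle of the lid's free edge, on the lid's outer (upper) face; moves with the lid. 166 mm from the hinge line, in line with the middle of the chest in x.
- staple (a point): Top of the staple, moves with the lid: an upright loop of 5 mm steel wire on the lid's outer face, 23 mm wide along chest x, standing 18.5 mm above that face, 135 mm from the lid hinge, mid-length in x. With the lid shut it is at chest (0, -19, 110) mm.
- hasp (a joint): Angle of the hasp's leaf, rad: 0 = flat on the shut lid (leaf towards chest +y), staple through the slot; 1.57 = upright; more leans back to chest -y; stop at 2.8. Steel, 50 mm wide (along chest x), 3 mm thick, 80 g, slot 32 (x) by 14 mm lying 38 to 52 mm from the hinge. Stiff hinge, holds at any angle; under 2 N at the tip turns it. No spring-back.
- hasp_hinge (a point): Middle of the hasp's hinge line, on the fixed deck at chest (0, -64, 96) mm; the line runs along chest x. The leaf's thickness is centred on this line.
- hasp_tip (a point): Centre of the rolled 8 mm lip along the leaf's tip, 90 mm from the hasp hinge line; moves with the leaf. The lip stands 6.5 mm above the leaf's mid-plane on the face that is uppermost when closed. With the hasp closed this point is at chest (0, +26, 98.5) mm.
- hammer: Bystander: hammer 260 mm long, lying on the bench; leave it.
- cuff: Bystander: aluminium band 100 mm across, 45 mm high, standing as a ring; origin under its centre; leave it.
- jar: Bystander: white jar 60 mm across, 80 mm high; origin under its centre; leave it.
- sidebar: Bystander: flat aluminium brace bar 200 by 18 by 6 mm with a round boss, lying on the bench; leave it.

How it is judged:
By the outcome, as a careful person would: the job done as asked, in the order asked, and still so for the second after the job is handed in, with the robot touching nothing.
It also fails if it takes over 42 s, if anything falls off the work surface, if the arm or the gripper's body presses on something with over 40 N, if the wrist force passes 120 N, or if a joint passes its speed limit or range.

## Working session

There is one attempt and no reset: what is moved stays moved. The work goes in short steps, Python scripts to look and compute and a tool call to move; the robot and the scene stay as the last step left them, time stands still between calls to the robot, and variables do not carry over. Pictures are saved under pics/ and viewed, at most 10 in all, crops included, and the job is handed in when it is done.

Besides the shell and the picture viewer there is one more tool, called after "Call:" as name(argument=value, ...) on one line, values as JSON. step_arm: Moves the arm, as the interface text tells. Its arguments: {"type":"object","properties":{"plan":{"type":"array","items":{"type":"number"}},"hand":{"type":"number"},"newtons":{"type":"number"}},"required":["plan"]}

```bash
mkdir -p pics; cat > h.py <<'E'
import numpy as np, cv2
from scipy.spatial.transform import Rotation as R
from workcell import sensors, viewer, env
def att(f):
    a=np.array(f["attitude"],float)
    return a if a.shape==(3,3) else R.from_euler('xyz',a,degrees=True).as_matrix()
def ray(f,uv):
    d=np.array([(uv[0]-f["cx"])/f["fx"],(uv[1]-f["cy"])/f["fy"],1.]);d=att(f)@d
    return np.array(f["position"]),d/np.linalg.norm(d)
def proj(f,p):
    q=att(f).T@(np.array(p)-np.array(f["position"]));return [f["fx"]*q[0]/q[2]+f["cx"],f["fy"]*q[1]/q[2]+f["cy"]]
def tri(rs):
    A=0;b=0
    for o,d in rs:
        M=np.eye(3)-np.outer(d,d);A=A+M;b=b+M@o
    return np.linalg.solve(A,b)
def save(f,n): cv2.imwrite(f"pics/{n}.png",f["img"][:,:,::-1])
E
python3 - <<'E'
from h import *
fs={n:viewer.grab_frame(n) for n in("scene","side","wrist")}
for n,f in fs.items():
    save(f,n+"0"); print(n,f["position"],f["attitude"],f["fx"])
print(sensors.state())
for t in ["chest","lid_hinge","lid_edge","staple","hasp_hinge","hasp_tip","hammer","cuff","jar","sidebar"]:
    rs=[]
    for n in fs:
        r=viewer.pinpoint(t,fs[n])
        if r: print(t,n,np.round(r[0]["location"]),round(r[0]["score"],2),end=' | ')
        if r and r[0]["score"]>.4 and n!="wrist": rs.append(ray(fs[n],r[0]["location"]))
    print(np.round(tri(rs)) if len(rs)>1 else '')
E
```

```text
scene [ 926.48731709  754.32131103 1109.02697711] [-139.49708094    0.32715576  151.07597937] 522.5311888751971
side [-42.74111776 552.09373361 632.9404718 ] [-125.91378175    0.91373646 -134.13673921] 471.20281825613847
wrist [ 250.94498246 -521.11928117  384.9324673 ] [ 1.65660646e+02  1.19277904e-01 -7.10970699e+01] 428.3282282408098
{'time_s': 0.15, 'qpos': array([-7.22486029e+01,  1.83424809e+01,  8.96879341e+01, -6.03011300e-04,
        7.20440906e+01, -1.14657656e+00]), 'qvel': array([ 0.00966115, -0.12937668, -0.27413174, -0.08048531,  0.02493459,
       -0.00228409]), 'effort': array([ 5.40863530e-04, -4.12770832e+01, -2.32154059e+01,  7.27947336e-02,
        4.34625079e-02, -9.63708499e-05]), 'ee_pos': array([ 186.11982752, -543.68108329,  227.33725963]), 'ee_rot': array([-1.79925498e+02, -9.17586396e-04,  1.88981594e+01]), 'force': array([-1.29399498,  0.17695943,  0.25686951]), 'torque': array([ 0.01519755,  0.01091232, -0.04101961]), 'gripper_force': 0.0, 'gripper_width': 91.24542950939266}
chest side [313. 250.] 0.91 | 
lid_hinge scene [305. 287.] 0.93 | lid_hinge side [259. 226.] 0.7 | [615.  97.  91.]
lid_edge scene [307. 250.] 0.94 | lid_edge side [242. 155.] 0.65 | [616. 119. 255.]
staple scene [314. 266.] 0.74 | 
hasp_hinge scene [297. 231.] 0.96 | hasp_hinge side [337. 203.] 0.63 | [553. -66.  98.]
hasp_tip scene [293. 195.] 0.69 | hasp_tip side [361. 168.] 0.61 | [ 533. -118.  172.]
hammer scene [285. 176.] 0.77 | hammer side [453. 210.] 0.86 | [ 443. -368.   -3.]
cuff scene [449. 355.] 0.72 | cuff side [213. 406.] 0.73 | [386. 378.   6.]
jar side [340. 203.] 0.5 | 
sidebar scene [399. 402.] 0.78 | sidebar side [138. 364.] 0.55 | [550. 417.  -1.]
```

View pics/scene0.png

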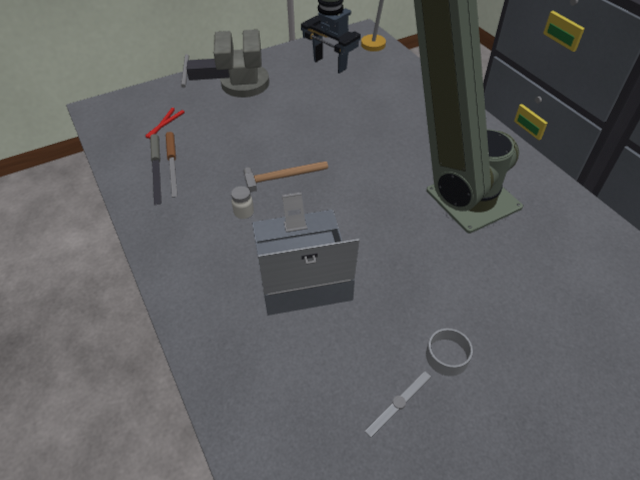

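View pics/side0.png

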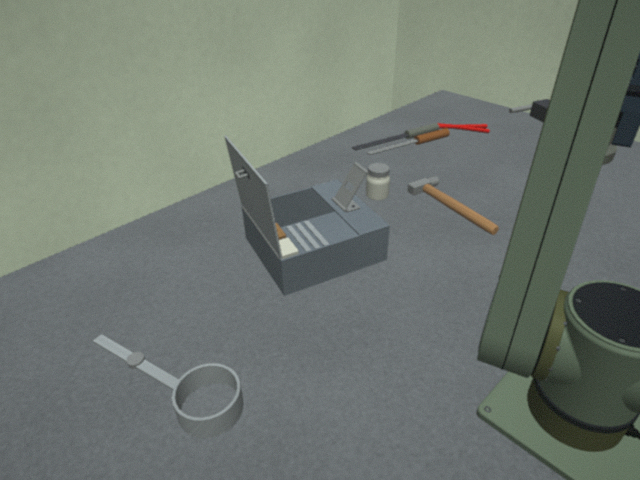

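Scene view: the lid stands just past upright, edge at (307,250) and hinge at (305,287), with the staple at (310,257). The hasp leans back, tip at (293,195). The side view agrees, and both hasp and lid are clear of the bystanders. Next I'll fit the chest pose and joint angles.

```bash
cat >> h.py <<'E'
from scipy.optimize import least_squares
def model(p):
    x,y,yaw,l,a=p; c,s=np.cos(yaw),np.sin(yaw)
    def w(q): return np.array([x+c*q[0]-s*q[1],y+s*q[0]+c*q[1],q[2]])
    def lid(r,h): return (0,116-r*np.cos(l)+h*np.sin(l),90+r*np.sin(l)+h*np.cos(l))
    return {"lid_hinge":w((0,116,90)),"lid_edge":w(lid(166,4)),"staple":w(lid(135,20)),"hasp_hinge":w((0,-64,96)),
     "hasp_tip":w((0,-64+90*np.cos(a)-6.5*np.sin(a),96+90*np.sin(a)+2.5*np.cos(a))),"chest":w((0,0,0))}
def fit(fs,p0,cut=.4):
    ob=[]
    for f in fs:
        for t in model(p0):
            r=viewer.pinpoint(t,f)
            if r and r[0]["score"]>cut: ob.append((f,t,np.array(r[0]["location"])))
    res=lambda p:np.concatenate([np.array(proj(f,model(p)[t]))-uv for f,t,uv in ob])
    s=least_squares(res,p0,loss='soft_l1',f_scale=2,x_scale=[50,50,.2,.2,.2])
    for (f,t,uv),e in zip(ob,res(s.x).reshape(-1,2)): print(t,np.round(uv),np.round(e,1))
    print("x y yaw lid hasp",np.round(s.x[:2],1),np.round(np.degrees(s.x[2]),1),np.round(s.x[3:],2)); return s.x
E
python3 - <<'E'
from h import *
p=fit([viewer.grab_frame(n) for n in("scene","side")],[575,-9,-.36,1.7,2.2])
print({k:np.round(v) for k,v in model(p).items()})
E
```

```text
lid_edge [309. 248.] [1.1 0. ]
staple [316. 263.] [-4.3 -0.8]
hasp_hinge [297. 229.] [-0.8  0.5]
hasp_tip [292. 196.] [-0.7 -1.9]
lid_hinge [258. 230.] [2.2 0.8]
lid_edge [241. 158.] [ 0.8 -0.1]
staple [241. 176.] [-4.2 -0.1]
hasp_hinge [340. 202.] [-1.4  2.2]
hasp_tip [362. 167.] [-0.8  0.9]
chest [311. 247.] [1.5 1.8]
x y yaw lid hasp [570.2  -8.9] -16.4 [1.67 2.15]
{'lid_hinge': array([603., 102.,  90.]), 'lid_edge': array([609., 122., 255.]), 'staple': array([612., 134., 222.]), 'hasp_hinge': array([552., -70.,  96.]), 'hasp_tip': array([ 537., -123.,  170.]), 'chest': array([570.,  -9.,   0.])}
```

Call:
step_arm(plan=[0, 0, -2, 0, 0, -0.116, 0, 0, -2, 0, 0, -0.116, 0, 0, -2, 0, 0, -0.116, 0, 0, -2, 0, 0, -0.116, 0, 0, -2, 0, 0, -0.116], hand=0)

```text
time_s: 2.77
ee_pos: [186.2, -543.9, 329.0]
ee_rot: [180.0, 0.0, 52.5]
force: [0.7, -0.0, 0.3]
gripper_width: 60.9
gripper_force: 0.0
```

Call:
step_arm(plan=[0, 0, -2, 0, 0, -0.116, 0, 0, -2, 0, 0, -0.116, 0, 0, -2, 0, 0, -0.116, 3.5, 1.3, 0, 0, 0, 0, 3.5, 1.3, 0, 0, 0, 0])

```text
time_s: 3.18
ee_pos: [232.4, -486.1, 388.8]
ee_rot: [179.9, 0.1, 71.9]
force: [1.0, -0.9, 0.3]
gripper_width: 27.4
gripper_force: 0.0
```

Call:
step_arm(plan=[3.5, 1.3, 0, 0, 0, 0, 3.5, 1.3, 0, 0, 0, 0, 3.5, 1.3, 0, 0, 0, 0, 3.5, 1.3, 0, 0, 0, 0, 3.5, 1.3, 0, 0, 0, 0])

```text
time_s: 3.6
ee_pos: [348.9, -337.3, 388.1]
ee_rot: [180.0, 0.0, 72.0]
force: [1.8, 0.2, -0.1]
gripper_width: 0.5
gripper_force: 0.0
```

Call:
step_arm(plan=[3.5, 1.3, 0, 0, 0, 0, 3.5, 1.3, 0, 0, 0, 0, 3.5, 1.3, 0, 0, 0, 0, 3.5, 1.3, 0, 0, 0, 0, 0, 0, 0, 0, 0, 0])

```text
time_s: 4.02
ee_pos: [444.0, -217.0, 387.8]
ee_rot: [179.9, -0.2, 72.5]
force: [-0.4, -0.9, 0.2]
gripper_width: 0.3
gripper_force: 0.0
```

```bash
python3 - <<'E'
from h import *
fs=[viewer.grab_frame(n) for n in("scene","side","wrist")]
save(fs[2],"w1"); s=sensors.state(); print(s["time_s"],s["ee_pos"],s["ee_rot"],fs[2]["position"],fs[2]["attitude"])
p=fit(fs,[570,-9,-.3,1.67,2.15])
E
```

```text
4.1667 [ 440.75084204 -221.680427    387.8988117 ] [-1.79980893e+02  4.16050135e-02  7.21288194e+01] [ 461.66513218 -154.34926     545.52409554] [ 1.65658968e+02  4.90927519e-02 -1.77472087e+01]
lid_hinge [308. 289.] [ 1.6 -3.1]
lid_edge [309. 249.] [ 1.2 -1. ]
staple [315. 264.] [-3.3 -2. ]
hasp_hinge [295. 229.] [1.1 0. ]
hasp_tip [294. 196.] [-3.  -1.9]
lid_hinge [260. 229.] [0.3 1.3]
lid_edge [243. 157.] [-0.9  0.5]
staple [239. 177.] [-1.9 -1.4]
hasp_hinge [337. 203.] [1.1 1. ]
hasp_tip [363. 171.] [-1.4 -3.7]
chest [312. 249.] [ 0.4 -0.5]
hasp_hinge [380.  13.] [ 1.6 -1.3]
hasp_tip [395.  60.] [-1.5  0.3]
x y yaw lid hasp [570.4  -9.8] -16.6 [1.66 2.14]
```

View pics/w1.png

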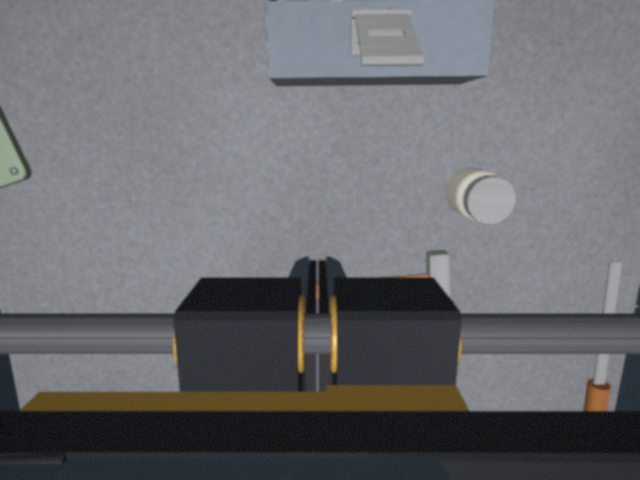

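Call:
step_arm(plan=[3.8, 0.2, 0, 0, 0, -0.022, 3.8, 0.2, 0, 0, 0, 0, 3.8, 0.2, 0, 0, 0, 0, 3.8, 0.2, 0, 0, 0, 0, 3.8, 0.2, 0, 0, 0, 0])

```text
time_s: 5.48
ee_pos: [506.0, -41.2, 388.1]
ee_rot: [180.0, 0.0, 73.3]
force: [1.3, -0.9, -0.2]
gripper_width: 0.5
gripper_force: 0.0
```

Call:
step_arm(plan=[3.8, 0.2, 0, 0, 0, 0, 3.8, 0.2, 0, 0, 0, 0, 3.8, 0.2, 0, 0, 0, 0, 3.8, 0.2, 0, 0, 0, 0, 3.8, 0.2, 0, 0, 0, 0])

```text
time_s: 5.9
ee_pos: [570.1, 138.3, 388.0]
ee_rot: [180.0, 0.0, 73.3]
force: [0.2, -0.3, 0.7]
gripper_width: 0.1
gripper_force: 0.0
```

Call:
step_arm(plan=[3.8, 0, 0, 0, 0, 0, 0, 0, 0, 0, 0, 0, 0, 0, 0, 0, 0, 0])

```text
time_s: 6.15
ee_pos: [580.9, 174.4, 386.8]
ee_rot: [-179.9, 0.1, 73.5]
force: [0.0, 0.5, 0.7]
gripper_width: 0.5
gripper_force: 0.0
```

```bash
cat >> h.py <<'E'
def ct():
    s=sensors.state(); p=s["ee_pos"]; y=np.radians(-16.6); d=p[:2]-np.array([570.4,-9.8])
    print("t",s["time_s"],"TCP chest",np.round([np.cos(y)*d[0]+np.sin(y)*d[1],-np.sin(y)*d[0]+np.cos(y)*d[1],p[2]],1),"rpy",np.round(s["ee_rot"],1),"F",np.round(s["force"],1))
E
python3 - <<'E'
from h import *
ct(); f=viewer.grab_frame("wrist"); save(f,"w2")
fit([f,viewer.grab_frame("scene"),viewer.grab_frame("side")],[570,-9,-.29,1.67,2.14])
E
```

```text
t 6.15 TCP chest [-42.6 179.6 386.8] rpy [-1.799e+02  1.000e-01  7.350e+01] F [0.  0.5 0.7]
lid_hinge [357. 253.] [ 1.1 -1.7]
staple [376. 261.] [-1.3  0.1]
lid_hinge [307. 287.] [ 2.1 -1. ]
lid_edge [311. 248.] [-1.9 -0.4]
staple [313. 262.] [-2.2 -0.4]
hasp_hinge [294. 230.] [ 3.1 -0.5]
hasp_tip [294. 197.] [-1.8 -2.5]
lid_hinge [260. 231.] [ 0.1 -1.1]
lid_edge [244. 156.] [-1.5  1.5]
staple [238. 175.] [ 0.4 -0.2]
hasp_hinge [339. 204.] [0.1 1. ]
hasp_tip [360. 168.] [-0.4 -0.5]
chest [312. 250.] [ 0.6 -0.7]
x y yaw lid hasp [569.7  -9.2] -17.5 [1.65 2.07]
```

View pics/w2.png

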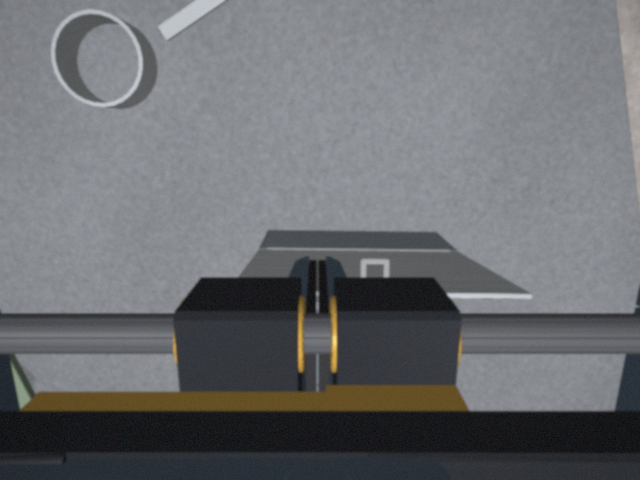

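The fingers are at (318,290), beyond the lid edge at (500,297) and clear of the staple at (375,268). I'll go down and push.

Call:
step_arm(plan=[0, 0, 3.6, 0, 0, 0, 0, 0, 3.6, 0, 0, 0, 0, 0, 3.6, 0, 0, 0, 0, 0, 3.3, 0, 0, 0, 0, 0, 0, 0, 0, 0])

```text
time_s: 7.62
ee_pos: [576.7, 171.5, 239.7]
ee_rot: [-179.3, 0.5, 73.3]
force: [-1.8, -0.6, -1.2]
gripper_width: 0.5
gripper_force: 0.0
```

Call:
step_arm(plan=[-2.2, 0, 0, 0, 0, 0, -2.2, 0, 0, 0, 0, 0, -2.0, 0, 0.1, 0, 0, 0, -1.8, 0, 0.2, 0, 0, 0, 0, 0, 0, 0, 0, 0])

```text
time_s: 8.03
ee_pos: [557.3, 92.4, 246.0]
ee_rot: [179.9, -0.0, 73.2]
force: [0.3, -0.0, 1.2]
gripper_width: 0.6
gripper_force: 0.0
```

```bash
python3 - <<'E'
from h import *
ct(); fit([viewer.grab_frame("scene"),viewer.grab_frame("side")],[570,-9,-.29,1.3,2.14])
E
```

```text
t 8.0333 TCP chest [-41.8  94.2 246. ] rpy [179.9  -0.   73.2] F [ 0.3 -0.   1.2]
lid_hinge [306. 288.] [ 0.8 -2.1]
lid_edge [304. 228.] [-2.4 -1.5]
staple [305. 227.] [-1.2 14.9]
hasp_hinge [294. 229.] [ 1.6 -0.7]
hasp_tip [295. 192.] [-3.3  1.7]
chest [298. 270.] [3.  0.6]
lid_edge [276. 150.] [0.6 1.1]
staple [266. 166.] [-0.8 -0.4]
hasp_tip [361. 167.] [0.  0.2]
chest [312. 248.] [0.7 0.6]
x y yaw lid hasp [571.7 -11.2] -18.9 [1.25 2.11]
```

Call:
step_arm(plan=[-1.6, 0, 0.6, 0, 0, 0, -1.5, 0, 0.8, 0, 0, 0, -1.6, 0, 1.1, 0, 0, 0, -1.5, 0, 1.2, 0, 0, 0, -1.2, 0, 1.4, 0, 0, 0])

```text
time_s: 9.15
ee_pos: [536.4, 22.6, 193.7]
ee_rot: [179.8, -0.1, 73.3]
force: [-0.2, 0.8, 3.5]
gripper_width: -0.0
gripper_force: 1.3
```

Call:
step_arm(plan=[-1.2, 0, 1.5, 0, 0, 0, -0.8, 0, 1.7, 0, 0, 0, -0.7, 0, 1.8, 0, 0, 0, -0.4, 0, 1.7, 0, 0, 0, -0.2, 0, 1.2, 0, 0, 0])

```text
time_s: 9.57
ee_pos: [526.3, -8.8, 113.0]
ee_rot: [-180.0, -0.0, 73.3]
force: [0.7, 1.7, 1.9]
gripper_width: 0.6
gripper_force: 0.8
```

Call:
step_arm(plan=[0, 0, 0.4, 0, 0, 0, 0, 0, 0.3, 0, 0, 0, 0, 0, 0, 0, 0, 0])

```text
time_s: 9.82
ee_pos: [526.1, -8.7, 108.2]
ee_rot: [-180.0, 0.1, 73.3]
force: [-3.8, -1.8, 7.7]
gripper_width: 0.7
gripper_force: 3.7
```

```bash
python3 - <<'E'
from h import *
ct(); fit([viewer.grab_frame("scene"),viewer.grab_frame("side")],[570,-9,-.29,.05,2.14])
E
```

```text
t 9.8167 TCP chest [-42.8 -11.6 108.2] rpy [-1.80e+02  1.00e-01  7.33e+01] F [-3.8 -1.8  7.7]
lid_hinge [308. 287.] [-0.1 -1.4]
lid_edge [297. 232.] [0.7 0.1]
staple [303. 236.] [-3.8  1. ]
hasp_hinge [296. 230.] [ 0.8 -1.4]
hasp_tip [293. 194.] [-0.2  0.1]
chest [300. 273.] [ 1.4 -2.3]
lid_hinge [260. 228.] [0.5 0.3]
lid_edge [335. 205.] [-1.2  0.8]
staple [322. 205.] [-2.  -1.3]
hasp_hinge [338. 205.] [ 1.2 -0.1]
hasp_tip [363. 167.] [-0.5  1.4]
chest [314. 249.] [-0.4 -0.4]
x y yaw lid hasp [570.1 -10.6] -19.3 [0.02 2.12]
```

Call:
step_arm(plan=[0, 0, 0.2, 0, 0, 0, 0, 0, 0.2, 0, 0, 0, 0, 0, 0, 0, 0, 0])

```text
time_s: 10.77
ee_pos: [526.1, -8.7, 108.1]
ee_rot: [179.9, 0.0, 73.4]
force: [-12.0, -1.4, 31.2]
gripper_width: 0.5
gripper_force: 15.8
```

The lid has bottomed out at 31 N with z as expected. Next I retract and move behind the hasp.

Call:
step_arm(plan=[0, 0, -2.5, 0, 0, 0, 0, 0, -3.5, 0, 0, 0, 0, 0, -3.5, 0, 0, 0, 0, 0, -3.5, 0, 0, 0, -2.8, 0.9, 0, 0, 0, 0])

```text
time_s: 11.18
ee_pos: [531.1, -34.9, 241.2]
ee_rot: [179.2, -0.3, 73.6]
force: [1.2, 0.2, 1.2]
gripper_width: 0.4
gripper_force: 0.0
```

Call:
step_arm(plan=[-3.3, 0.9, 0, 0, 0, 0, -3.3, 0.9, 0, 0, 0, 0, -3.3, 0.9, 0, 0, 0, 0, -3.3, 0.7, 0, 0, 0, 0, 0, 0, 0, 0, 0, 0])

```text
time_s: 11.6
ee_pos: [521.6, -179.1, 233.5]
ee_rot: [179.9, 0.2, 73.1]
force: [0.6, -0.2, 0.4]
gripper_width: 0.5
gripper_force: 0.0
```

```bash
python3 - <<'E'
from h import *
ct(); f=viewer.grab_frame("scene"); save(f,"s3"); w=viewer.grab_frame("wrist"); save(w,"w3")
fit([f,viewer.grab_frame("side"),w],[570,-9,-.29,.0,2.14])
cv2.imwrite("pics/c3.png",np.hstack([cv2.resize(f["img"][150:330,210:390,::-1],(400,400)),cv2.resize(w["img"][:,:,::-1],(400,400))]))
E
```

```text
t 11.6 TCP chest [   1.6 -176.2  233.5] rpy [179.9   0.2  73.1] F [ 0.6 -0.2  0.4]
lid_hinge [310. 285.] [ 0.3 -0.3]
lid_edge [297. 234.] [-0.1  0. ]
staple [304. 237.] [-5.   1.3]
hasp_hinge [295. 228.] [ 1. -0.]
hasp_tip [295. 194.] [-4.5 -0. ]
chest [302. 269.] [0.3 1.4]
lid_hinge [264. 224.] [-2.   5.8]
lid_edge [334. 207.] [-0.4  0.2]
staple [324. 206.] [-3.5 -0.7]
hasp_hinge [340. 203.] [-1.2  0.8]
hasp_tip [362. 170.] [-0.8 -2.9]
chest [314. 247.] [0.3 1.3]
lid_edge [317.  44.] [-0.8  0.1]
hasp_hinge [315.  64.] [1.2 1.8]
hasp_tip [319. 155.] [-1.2  0.3]
x y yaw lid hasp [569.5 -11.5] -16.2 [-0.01  2.11]
```

View pics/c3.png

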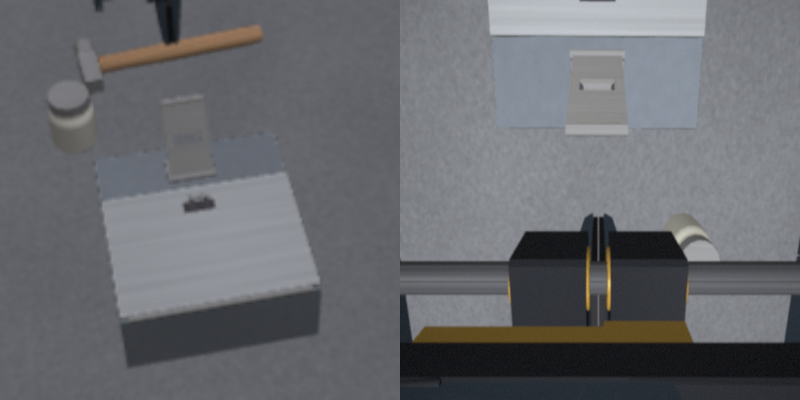

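The lid is flat (left crop, staple at (199,203)). The fingers at (598,220) are in line with the hasp tip at (597,130) in the wrist view. I'll drop down and push forward.

Call:
step_arm(plan=[0, 0, 3.5, 0, 0, 0, 0, 0, 3.5, 0, 0, 0, 1.5, 0, 0, 0, 0, 0, 2, 0, 0, 0, 0, 0, 2, 0, 0, 0, 0, 0])

```text
time_s: 13.07
ee_pos: [537.3, -121.6, 162.3]
ee_rot: [-179.9, 0.1, 73.3]
force: [-0.8, -1.7, 1.5]
gripper_width: 0.4
gripper_force: 0.7
```

Call:
step_arm(plan=[1.7, 0, 0, 0, 0, 0, 1.7, 0, 0, 0, 0, 0, 1.7, 0, 0, 0, 0, 0, 1.7, 0, 0, 0, 0, 0, 1.5, 0, 0, 0, 0, 0])

```text
time_s: 13.48
ee_pos: [561.5, -41.1, 162.9]
ee_rot: [180.0, 0.0, 73.3]
force: [0.3, -0.2, 0.4]
gripper_width: 0.2
gripper_force: 0.2
```

Call:
step_arm(plan=[0, 0, 0, 0, 0, 0])

```text
time_s: 13.57
ee_pos: [562.0, -39.8, 162.9]
ee_rot: [180.0, -0.1, 73.5]
force: [0.1, -0.2, 0.1]
gripper_width: 0.1
gripper_force: 0.0
```

```bash
python3 - <<'E'
from h import *
ct(); f=viewer.grab_frame("side"); save(f,"sd4")
fit([viewer.grab_frame("scene"),f,viewer.grab_frame("wrist")],[570,-9,-.29,.0,1])
cv2.imwrite("pics/c4.png",cv2.resize(f["img"][90:290,210:450,::-1],(720,600)))
E
```

```text
t 13.5667 TCP chest [  0.5 -31.2 162.9] rpy [ 1.80e+02 -1.00e-01  7.35e+01] F [ 0.1 -0.2  0.1]
lid_hinge [309. 288.] [-0.5 -2.9]
lid_edge [299. 232.] [-2.6  0.8]
staple [302. 234.] [-3.9  3.5]
hasp_hinge [295. 230.] [ 0.5 -1.1]
hasp_tip [296. 230.] [3.6 0.9]
chest [302. 272.] [-0.7 -1.8]
lid_hinge [261. 229.] [0.5 0.4]
lid_edge [334. 206.] [-0.9  0.1]
staple [320. 206.] [ 0.6 -2.8]
hasp_hinge [336. 203.] [2.8 1.1]
hasp_tip [310. 184.] [1.5 2.6]
chest [315. 247.] [-1.3  1.5]
hasp_hinge [319. 316.] [-0.2 -2.4]
hasp_tip [321. 227.] [-0.1  0.3]
chest [318. 180.] [0.7 0.6]
x y yaw lid hasp [570.6 -12. ] -17.2 [0.01 0.71]
```

View pics/c4.png

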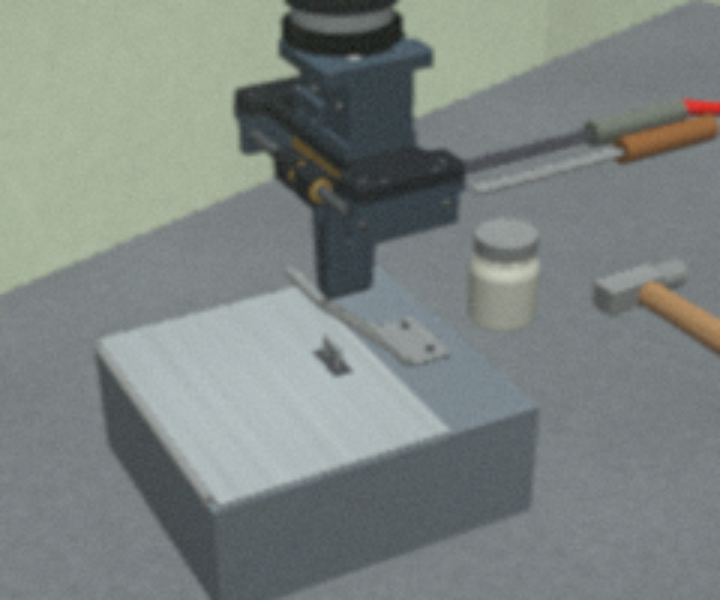

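The hasp is folded to about 0.7 rad, with its tip at (290,270) in the crop and the finger behind it at (345,285). I'll lift over and press on the lip from above.

Call:
step_arm(plan=[-0.5, 0, -1.2, 0, 0, 0, 0, 0, -2.0, 0, 0, 0, 2.6, 0, 0, 0, 0, 0, 2.6, 0, 0, 0, 0, 0, 0, 0, 2.0, 0, 0, 0])

```text
time_s: 15.03
ee_pos: [578.8, 6.4, 178.8]
ee_rot: [179.4, -0.3, 73.4]
force: [-0.0, -0.2, 0.3]
gripper_width: 0.8
gripper_force: 0.0
```

Call:
step_arm(plan=[0.6, 0, 1.2, 0, 0, 0, 0.6, 0, 1.3, 0, 0, 0, 0.3, 0, 1.3, 0, 0, 0, 0.3, 0, 1.2, 0, 0, 0, 0, 0, 0.5, 0, 0, 0])

```text
time_s: 15.45
ee_pos: [585.9, 29.6, 121.8]
ee_rot: [179.5, -1.2, 73.1]
force: [9.2, 26.9, 3.6]
gripper_width: 0.6
gripper_force: 14.2
```

Call:
step_arm(plan=[0, 0, 0.2, 0, 0, 0, 0, 0, 0.2, 0, 0, 0, 0, 0, 0, 0, 0, 0])

```text
time_s: 15.7
ee_pos: [586.0, 30.0, 118.2]
ee_rot: [179.5, -1.2, 73.1]
force: [8.8, 27.4, 2.0]
gripper_width: -0.0
gripper_force: 13.5
```

```bash
python3 - <<'E'
from h import *
ct()
E
```

```text
t 15.7 TCP chest [  3.5  42.6 118.2] rpy [179.5  -1.2  73.1] F [ 8.8 27.4  2. ]
```

The lip slipped to the near side of the finger. I'll lift and look.

Call:
step_arm(plan=[0.3, 0, -1, 0, 0, 0, 0, 0, -3, 0, 0, 0, 0, 0, -3, 0, 0, 0, 0, 0, -1, 0, 0, 0, 0, 0, 0, 0, 0, 0])

```text
time_s: 16.12
ee_pos: [582.6, 23.4, 198.9]
ee_rot: [179.6, -0.1, 73.3]
force: [0.3, 0.0, -0.0]
gripper_width: 0.4
gripper_force: 0.0
```

```bash
python3 - <<'E'
from h import *
ct(); f=viewer.grab_frame("side"); save(f,"sd5")
fit([viewer.grab_frame("scene"),f,viewer.grab_frame("wrist")],[570,-9,-.29,.0,.3])
cv2.imwrite("pics/c5.png",cv2.resize(f["img"][90:290,210:450,::-1],(720,600)))
E
```

```text
t 16.1167 TCP chest [  2.2  35.3 198.9] rpy [ 1.796e+02 -1.000e-01  7.330e+01] F [ 0.3  0.  -0. ]
lid_hinge [310. 286.] [-1.1 -0.5]
lid_edge [298. 233.] [-0.6  0.8]
staple [299. 234.] [-0.5  4.1]
hasp_hinge [297. 227.] [-0.6  1. ]
hasp_tip [305. 250.] [-3.   2.1]
chest [304. 270.] [-2.4 -0.2]
lid_hinge [260. 227.] [1.2 2.4]
lid_edge [335. 208.] [-1.1  0.2]
staple [319. 204.] [2.  0.9]
hasp_hinge [341. 203.] [-1.3  0.9]
hasp_tip [302. 210.] [-0.6  0.9]
chest [315. 247.] [-1.2  1.5]
lid_hinge [321. 109.] [0.4 0.8]
staple [320. 267.] [-1.3 66.7]
hasp_hinge [318. 388.] [ 0.1 -3.1]
hasp_tip [322. 263.] [-2.2  1.2]
chest [317. 257.] [ 2.  -2.7]
x y yaw lid hasp [570.1 -11.6] -17.3 [-0.02  0.08]
```

View pics/c5.png

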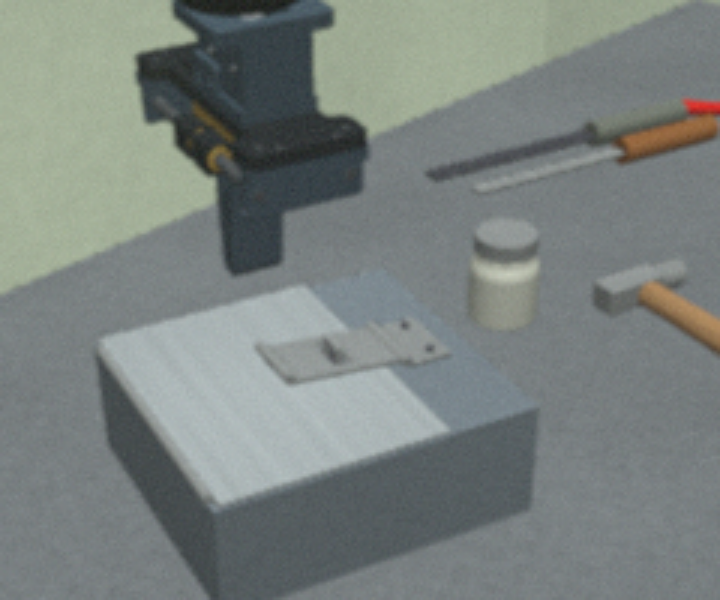

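The hasp is nearly flat with the staple through the slot at (335,348). I'll press on the lip once more from directly above.

Call:
step_arm(plan=[-1.5, 0, 1.5, 0, 0, 0, 0, 0, 2.8, 0, 0, 0, 0, 0, 2.6, 0, 0, 0, 0, 0, 0.4, 0, 0, 0, 0, 0, 0.3, 0, 0, 0])

```text
time_s: 17.58
ee_pos: [575.8, 8.9, 118.9]
ee_rot: [-179.9, 0.0, 73.3]
force: [-0.4, 0.2, -0.1]
gripper_width: 0.1
gripper_force: 0.0
```

Call:
step_arm(plan=[0, 0, 0.3, 0, 0, 0, 0, 0, 0.3, 0, 0, 0, 0, 0, 0, 0, 0, 0])

```text
time_s: 17.83
ee_pos: [577.7, 9.0, 116.5]
ee_rot: [179.8, -0.0, 73.3]
force: [-2.1, 0.5, 4.4]
gripper_width: 0.5
gripper_force: 2.3
```

```bash
python3 -c "from h import *; ct()"
```

```text
t 17.8333 TCP chest [  1.6  20.1 116.5] rpy [179.8  -0.   73.3] F [-2.1  0.5  4.4]
```

Call:
step_arm(plan=[0, 0, 0.3, 0, 0, 0, 0, 0, 0, 0, 0, 0])

```text
time_s: 18.0
ee_pos: [577.9, 9.0, 115.9]
ee_rot: [179.7, -0.1, 73.3]
force: [-5.1, -0.5, 17.2]
gripper_width: 0.3
gripper_force: 8.8
```

Call:
step_arm(plan=[0, 0, 0.2, 0, 0, 0, 0, 0, 0, 0, 0, 0])

```text
time_s: 18.17
ee_pos: [578.0, 9.0, 115.5]
ee_rot: [179.7, -0.1, 73.3]
force: [-9.0, 0.2, 26.6]
gripper_width: 0.4
gripper_force: 13.3
```

Call:
step_arm(plan=[0, 0, -1.5, 0, 0, 0, 0, 0, -3.5, 0, 0, 0, 0, 0, -3.5, 0, 0, 0, 0, 0, -3.5, 0, 0, 0, 0, 0, 0, 0, 0, 0])

```text
time_s: 18.58
ee_pos: [580.9, 9.1, 238.3]
ee_rot: [179.0, -0.3, 73.3]
force: [0.6, -0.5, 0.5]
gripper_width: 0.5
gripper_force: 0.0
```

```bash
python3 - <<'E'
from h import *
ct(); f=viewer.grab_frame("side")
fit([viewer.grab_frame("scene"),f,viewer.grab_frame("wrist")],[570,-9,-.29,.0,.0])
cv2.imwrite("pics/c6.png",cv2.resize(f["img"][170:290,270:414,::-1],(720,600)))
E
```

```text
t 18.5833 TCP chest [  4.7  21.1 238.3] rpy [179.   -0.3  73.3] F [ 0.6 -0.5  0.5]
lid_hinge [309. 287.] [-0.1 -2.2]
lid_edge [296. 231.] [1.5 0.9]
staple [302. 238.] [-3.  -0.6]
hasp_hinge [298. 230.] [-1.4 -1.6]
hasp_tip [307. 254.] [-4.9  0.6]
chest [303. 268.] [-0.9  1.5]
lid_hinge [261. 228.] [0.2 0.8]
lid_edge [335. 206.] [-0.9  0.4]
staple [322. 206.] [-0.8 -2.4]
hasp_hinge [340. 205.] [-0.4 -0.2]
hasp_tip [304. 216.] [-2.1 -0.3]
chest [314. 247.] [-0.2  1.1]
lid_hinge [318.  90.] [0.  0.7]
staple [316. 294.] [-1.7 -1.1]
chest [315. 228.] [-0.5  1.3]
x y yaw lid hasp [569.4 -12.1] -17.7 [ 0.01 -0.03]
```

View pics/c6.png

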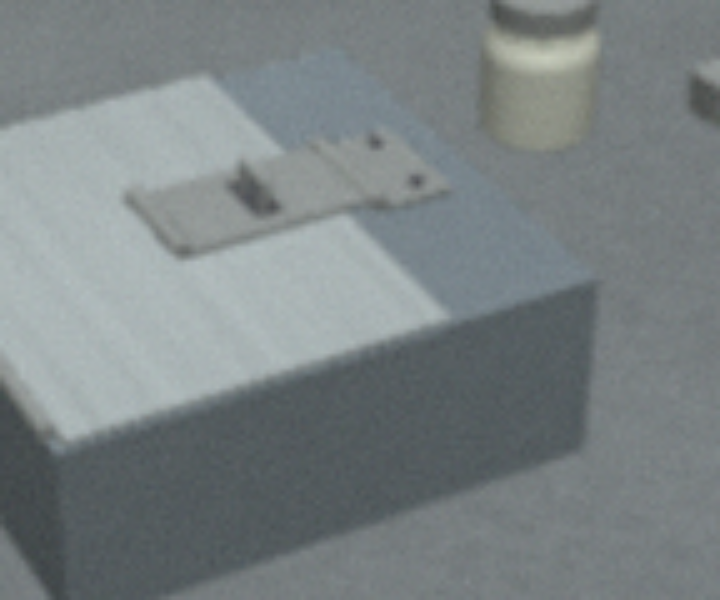

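The hasp lies flat with the staple standing through its slot at (253,187), and the lid is shut.

```bash
python3 -c "from h import *; print(env.job_done())"
```

```text
the job is handed in; nothing more can be done
None
```

The lid is fully shut and the hasp was then folded flat over the staple; I handed the job in at about 19 s with the gripper clear and the other things untouched.

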